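# Dispense one filter dish and slide it into its nest

## Task

Push the black plunger of the dish dispenser fully in, once, so that a single dish comes out, and let the plunger spring back. Then, with the fingertips and without lifting the dish, push the ejected dish aside along the bench into the grey nest until it is fully home against the back wall. Leave the other dishes and everything else on the bench where they are.

Things in the scene. Friction and masses are not known exactly. Their poses are not given: they have to be found in the camera images.
- dispenser: dish dispenser fixed to the bench: clear square magazine (65 mm square, 74 mm tall, x -33 to +33 mm) with five stacked dishes on a 2 mm steel base plate, plunger housing behind, bare delivery end before it (the base plate ends at x = +98 mm and is 76 mm wide in y). Origin: under the magazine's centre, on the bench. x: the way the plunger is pushed and a dish comes out; z up
- housing (a point): centre of the top of the dispenser's aluminium plunger housing, a block 72 mm wide and 34 mm tall, from x = -100 to -37 mm in the dispenser's frame; the rod comes out of its rear, and the black head (10 mm thick) meets it when fully in
- plunger (a joint): travel of the plunger along the dispenser's x, m: 0 = fully out (rest), 0.068 = fully in at its stop. A spring pushes it out with 2 N at rest, 7 N when fully in, and returns it when let go. One full push moves the lowest dish out of the magazine; when the plunger is back the stack has dropped by one
- plunger_head (a point): centre of the outer flat face of the black round plunger head (36 mm across), 20 mm above the bench and at x = -178 mm in the dispenser's frame when out; moves with the plunger. It is pushed here along the dispenser's x
- delivery (a point): the place, on top of the base plate (2 mm above the bench), where the centre of the ejected dish comes to lie when the plunger is pushed slowly: 65.5 mm ahead of the dispenser's origin in its x
- dish1: lowest dish of the stack, the one that is ejected: round, closed, white plastic, 53 mm across, 11 mm tall, about 16 g; origin at the centre of its underside, z up
- dish2: next dish of the stack, same kind; origin at the centre of its underside. After the push it drops to the base plate and must stay in the magazine
- nest: grey U-shaped nest fixed to the bench, walls 10 mm tall, no floor (a dish slides in on the bench), open to its own -x. Origin: on the bench, at the centre of a dish that is fully home (0.5 mm from the back wall, whose face is at x = +27 mm). x points into the nest. Side walls 66 mm apart, from x = -22 to +39 mm; flared lips reach to x = -43 mm, 94 mm apart
- spare_dish: spare closed dish, same as those in the dispenser (53 mm across, 11 mm tall), lying by itself on the bench; origin at the centre of its underside. To be left alone
- stopper: black rubber stopper standing on its narrow end, 38 mm across, 30 mm tall; origin at the centre of its underside. To be left alone
- forceps: flat steel forceps lying on the bench, 130 mm long, 7 mm tall; origin half-way along, underneath. To be left alone
- sample_bottle: small amber sample bottle, 38 mm across, 75 mm tall; origin at the centre of its underside. To be left alone
- syringe: empty plastic syringe lying on the bench, barrel 29 mm thick, 158 mm long over all; origin under the barrel. To be left alone
- beaker: clear beaker, 68 mm across, 90 mm tall; origin at the centre of its underside. To be left alone
- wash_bottle: white wash bottle, 62 mm across, 185 mm tall; origin at the centre of its underside. To be left alone
Things that resemble listed ones, but are neither listed nor needed, are in the scene too. Of the things like the nest, leave any that is pink or yellow; of the rest the smaller one is meant.

How it is judged:
On the way, in this order (a step that is already met when the one before it is completed fails the run):
1. the plunger is pushed fully in and the lowest dish is out of the magazine (value of joint plunger above 0.06 m and x of dish1 in the frame of dispenser above 0.055 m), for 0.05 s.
2. the plunger is let out again and the next dish has dropped into its place (value of joint plunger below 0.004 m and horizontal distance between dish2 and dispenser below 0.007 m and height (world z) of dish2 below 0.005 m), for 0.1 s.
3. the ejected dish lies flat in the nest, home against the back wall (x of dish1 in the frame of nest between -0.006 and 0.006 m and y of dish1 in the frame of nest between -0.01 and 0.01 m and height (world z) of dish1 below 0.004 m and angle between dish1's own z axis and vertical below 0.08 rad), for 0.1 s.
At the end, for the whole second after the job is handed in: The ejected dish lies flat and still on the bench in the nest, its centre within 6 mm (along the nest) of the fully home place and within 10 mm across it; the plunger is fully out (within 4 mm); the next dish lies at the bottom of the magazine, within 7 mm of its centre (all of step 2 and all of step 3 and linear speed of dish1 below 0.01 m/s); the robot touches nothing.
It fails at once if the ejected dish is lifted off (more than about 15 mm above the bench) or tipped over (height (world z) of dish1 above 0.016 m or angle between dish1's own z axis and vertical above 0.6 rad).
It fails at once if a second dish leaves the magazine (horizontal distance between dish2 and dispenser above 0.02 m).
It fails at once if a bystander is moved by more than 20 mm (distance of any of spare_dish, stopper, forceps, sample_bottle, syringe, beaker, wash_bottle from where it was at the start of the episode above 0.02 m).
It also fails if it takes over 64 s, if anything falls off the work surface, if the arm or the gripper's body presses on something with over 40 N, if the wrist force passes 120 N, or if a joint passes its speed limit or range.

## Robot

A 6-joint arm with a two-finger parallel gripper is mounted at the origin on the work surface. World frame = base frame: x ahead of the robot, y to its left, z up, the work surface at z = 0. Lengths are in m, angles in rad, forces in N, time in s.
With the tool pointing down it reaches from about 0.25 to 0.775 m from the base axis. Payload 4 kg.
Tool frame: the origin (TCP) lies midway between the tips of the shut fingers; the grasp point (between the pads) lies 19 mm behind it (robot.grasp_offset is the distance from the TCP to the grasp point, in m); z points along the fingers, y is the direction in which the jaws open and shut (so a half turn about z gives the same grasp; the last joint's range is limited). The gripper opens to 94 mm and grips with 3 to 60 N. Pads are 16 mm wide; open, the fingers measure 119 mm over their backs; the gripper's body (75 mm by 177 mm) begins 78 mm behind the grasp point.
Start: joints at [-1.392, 0.087, 1.371, -0, 1.684, -0.103], TCP at [0.153, -0.528, 0.206] pointing down, gripper open.
Joint ranges: [-3.1, 3.1], [-0.76, 2.03], [0.27, 2.55], [-1.08, 4.22], [0.17, 2.65], [-2.57, 2.57]. Speed limits (rad/s): [2.79, 2.79, 3.14, 3.14, 3.14, 3.14].

## Interface

Orientations are given as [roll, pitch, yaw] about the fixed x, y, z axes, in that order (R = Rz(yaw) Ry(pitch) Rx(roll)).
In Python, from bench import status, viewer, order, robot gives the robot as it stands. The module is installed in compiled form; this text tells all that it offers.
- The arm moves only by the tool move_arm, never from a script. Its argument "targets" is a list of rows, each a list of 3 entries, a list of its own where there are three numbers: the shift along the tool's x, y, z in mm, then the turn, a rotation vector about the tool's x, y, z in degrees, then the opening, from -1 (shut) to 1 (fully open). A call has 1 to 20 rows; each row is the pose to reach, as a shift and turn from the pose commanded when the call began, along the tool's axes at that moment; what a row does not reach only later rows make up. A row lasts 1/8 s, in which the tool goes at most 62.5 mm and 10.7 degrees, less where a joint would pass 70% of its speed; a pose out of reach is approached as far as the arm can. A call with a gripper value outside its range is refused whole. The fingers move at their own pace and stop on an object; the grip force is fixed at half the most. Time passes only in rows, so rows that repeat a pose let the fingers close. It gives the time, the measured TCP pose, the force and the opening at its end, in the units of the state.
- status.get_obs(): the state, without advancing time (a new reading comes with each control period).
- viewer.snapshot(name): name is "side" or "top"; returns the picture (384x512x3 uint8, red, green, blue); there is no depth.
- viewer.camera_model(name): a dict with "K" (3x3 intrinsics, pixels), "xyz" and "attitude" of the camera in the world. Camera axes: x right, y up, looking along -z (the intrinsics and any distortion apply to the point x, -y, -z); pixel columns grow to the right and rows downward; lengths in m; the calibration is good to about 2 mm. A picture is of the moment at which its call begins. camera_model takes no time and is no camera call.
- order.close_job(): hands the job in, once; it reports no verdict.
The state is a dict: "time": time; "joint_positions": joint angles; "qvel": joint speeds; "joint_torque": joint torques, N m; "tool_pos": TCP position; "ee_rot": TCP orientation; "wrist_force": force on the tool from outside, world axes, zero at the start; "wrist_torque": the same for the moment, N m; "width": finger opening in m.
Only numpy, scipy, OpenCV 4.12 (cv2) and the standard library are available. Lean on these libraries where they do the work, as an engineer would, in place of code of your own. Each camera call takes 0.05 s, during which the arm holds its last target. There are 200 camera calls.

## Working session

There is one attempt and no reset: what is moved stays moved. The work goes in short steps, Python scripts to look and compute and a tool call to move; the robot and the scene stay as the last step left them, time stands still between calls to the robot, and variables do not carry over. Pictures are saved under pics/ and viewed, about 8 in all and at most 12, crops included, and the job is handed in when it is done.

Besides the shell and the picture viewer there is one more tool, called after "Emit:" as name(argument=value, ...), one argument or row to a line, values as JSON. move_arm: Moves the arm, as the interface text tells. Its arguments: {"type":"object","properties":{"targets":{"type":"array"}},"required":["targets"]}

```bash
mkdir -p pics; cat > h.py <<'E'
import numpy as np, cv2
from bench import status, viewer, order, robot
from scipy.spatial.transform import Rotation as Rn
def cam(n):
    m=viewer.camera_model(n); a=np.array(m["attitude"],float)
    R=a if a.shape==(3,3) else Rn.from_euler('xyz',a).as_matrix() if a.size==3 else None
    return np.array(m["K"]),np.array(m["xyz"]),R,m
def ray(n,u,v,z):
    K,p,R,m=cam(n); d=np.linalg.inv(K)@[u,v,1]; d=R@[d[0],-d[1],-d[2]]
    return p+d*(z-p[2])/d[2]
def proj(n,P):
    K,p,R,m=cam(n); c=R.T@(np.array(P)-p); q=K@[c[0],-c[1],-c[2]]; return q[:2]/q[2]
def snap(n,f):
    im=cv2.cvtColor(viewer.snapshot(n),cv2.COLOR_RGB2BGR); cv2.imwrite('pics/'+f,im); return im
E
python3 - <<'E'
from h import *
for n in('top','side'):
    print(cam(n)[3]); im=snap(n,n+'0.png'); cv2.imwrite('pics/%s0b.png'%n,cv2.resize(im,(800,600),interpolation=cv2.INTER_CUBIC))
print(status.get_obs())
E
```

```text
{'K': array([[473.21816954,   0.        , 250.69039793],
       [  0.        , 473.21816954, 190.94253778],
       [  0.        ,   0.        ,   1.        ]]), 'xyz': array([0.38119173, 0.01612235, 1.30590129]), 'attitude': array([ 0.14563021,  0.01112368, -1.54726001])}
{'K': array([[405.6764421 ,   0.        , 257.40321139],
       [  0.        , 405.6764421 , 188.7434967 ],
       [  0.        ,   0.        ,   1.        ]]), 'xyz': array([0.45927853, 0.67144448, 0.85060718]), 'attitude': array([ 7.11382875e-01, -6.21983507e-04, -2.97931748e+00])}
{'time': 0.1, 'joint_positions': array([-1.39207212e+00,  8.79175124e-02,  1.37208098e+00,  5.04378326e-07,
        1.68360918e+00, -1.03143842e-01]), 'qvel': array([ 0.00158407, -0.00035085, -0.00513253,  0.00019227,  0.00062411,
        0.00019437]), 'joint_torque': array([ 9.26579669e-04, -3.41251338e+01, -3.03302658e+01,  7.18972413e-02,
        3.04562459e-02, -1.01712499e-04]), 'tool_pos': array([ 0.15286778, -0.52781897,  0.20441256]), 'ee_rot': array([-3.13958840e+00, -2.07966074e-04,  2.81867892e-01]), 'wrist_force': array([ 0.17039028, -0.52390592,  0.06212396]), 'wrist_torque': array([-0.03886645,  0.01120509, -0.00124883]), 'width': 0.09416110288741765}
```

View pics/top0b.png

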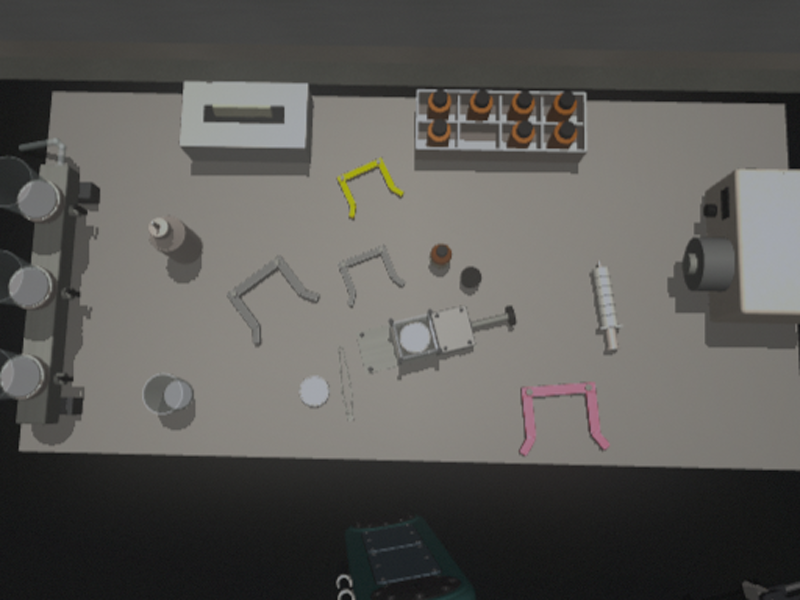

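View pics/side0b.png

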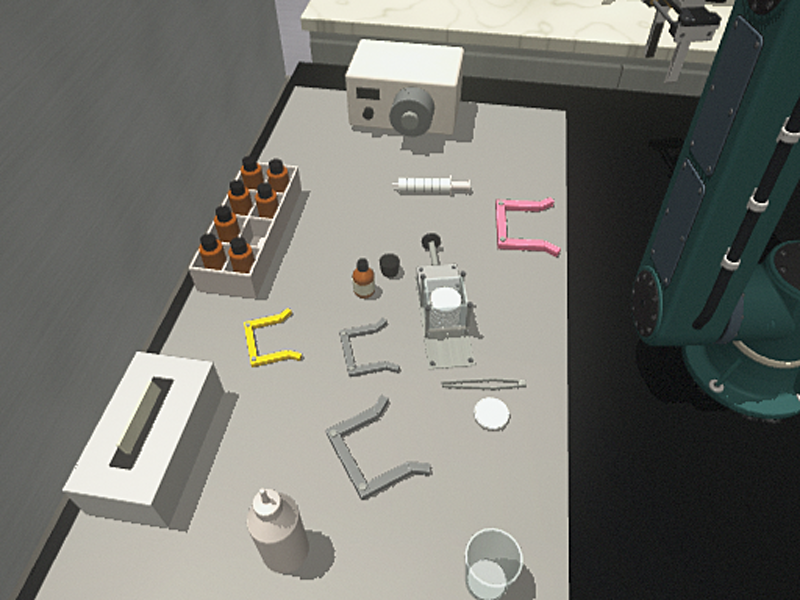

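The top view shows the dispenser with its plunger head at (510,316), the magazine at (415,338), and the delivery end at about (378,348). The small grey nest is at (370,272), opening towards the robot. The larger grey, pink and yellow nests are decoys. Next I'll zoom in.

```bash
python3 - <<'E'
from h import *
t=cv2.imread('pics/top0.png'); s=cv2.imread('pics/side0.png')
a=cv2.resize(t[150:250,205:335],None,fx=6,fy=6,interpolation=cv2.INTER_CUBIC)
b=cv2.resize(s[145:245,205:335],None,fx=6,fy=6,interpolation=cv2.INTER_CUBIC)
a=cv2.convertScaleAbs(a,alpha=1.5)
cv2.imwrite('pics/a.png',a);cv2.imwrite('pics/b.png',b)
E
```

```text
(no output)
```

View pics/a.png

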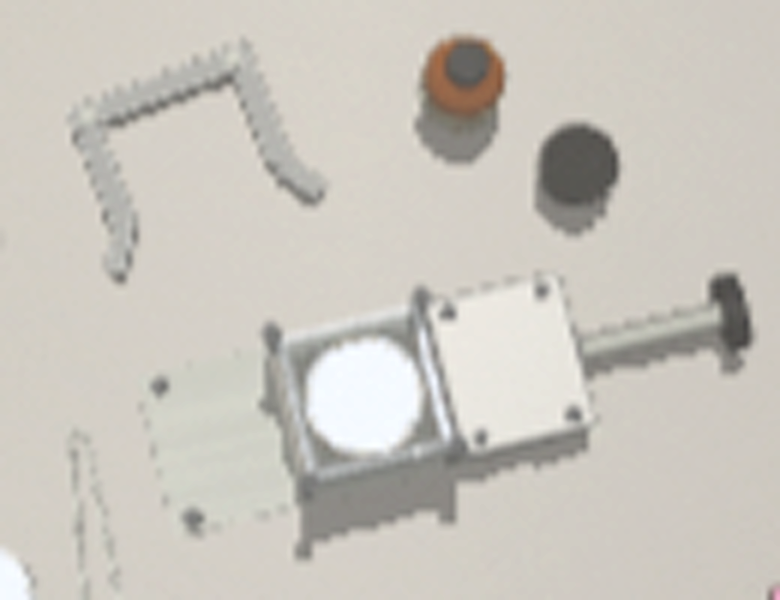

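View pics/b.png

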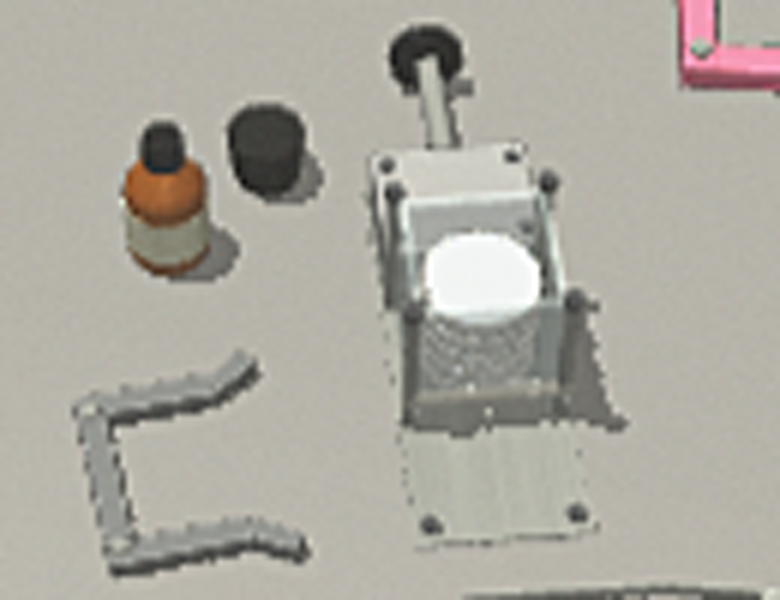

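```bash
python3 - <<'E'
from h import *
T=lambda x,y,z: ray('top',(x+.5)/6-.5+205,(y+.5)/6-.5+150,z)[:2]
S=lambda x,y,z: ray('side',(x+.5)/6-.5+205,(y+.5)/6-.5+145,z)[:2]
np.set_printoptions(precision=4,suppress=True)
def L(n,f,pts,z):
    P=np.array([f(*p,z) for p in pts]); print(n,P.tolist() and P.round(4).tolist(),'mean',P.mean(0)); return P
h=L('housing',T,[(428,305),(556,275),(592,420),(462,452)],.034)
d=(h[0]+h[3]-h[1]-h[2])/2; print('len',np.linalg.norm(d),'yaw',np.degrees(np.arctan2(d[1],d[0])))
L('plate screws T',T,[(160,385),(194,519)],.003)
L('plate screws S',S,[(432,526),(578,514)],.003)
L('plate end S',S,[(420,547),(595,527)],.002)
L('stack T',T,[(365,395)],.057);L('stack S',S,[(482,278)],.057)
L('headtop T',T,[(728,275),(737,345)],.025)
L('head S',S,[(427,57)],.020)
for n,f,p in(('nestT',T,[(86,125),(240,58)]),('nestS',S,[(120,548),(90,408)])):
    P=L(n,f,p,.010);d=P[1]-P[0];print(np.linalg.norm(d),'yaw',np.degrees(np.arctan2(d[1],d[0]))+90)
L('nest tipsT',T,[(120,272),(318,192)],.010)
L('nest tipsS',S,[(300,550),(250,365)],.010)
L('forceps T',T,[(75,435)],.005)
L('bottle T stopper',T,[(577,163)],.03)
L('bottle T',T,[(467,62)],.075)
L('forceps S full',lambda x,y,z:ray('side',x*.64,y*.64,z)[:2],[(442,384),(525,384)],.005)
E
```

```text
housing [[0.5429, -0.0342], [0.5579, -0.0918], [0.4926, -0.1085], [0.477, -0.0505]] mean [ 0.5176 -0.0713]
len 0.059774835283682964 yaw 104.83029746750067
plate screws T [[0.507, 0.0873], [0.4459, 0.07]] mean [0.4764 0.0787]
plate screws S [[0.5056, 0.0857], [0.4455, 0.0696]] mean [0.4755 0.0776]
plate end S [[0.5092, 0.0963], [0.4378, 0.0743]] mean [0.4735 0.0853]
stack T [[0.4994, -0.0062]] mean [ 0.4994 -0.0062]
stack S [[0.4983, -0.0079]] mean [ 0.4983 -0.0079]
headtop T [[0.5608, -0.1706], [0.5289, -0.1747]] mean [ 0.5449 -0.1727]
head S [[0.5432, -0.1756]] mean [ 0.5432 -0.1756]
nestT [[0.6268, 0.1249], [0.66, 0.0542]] mean [0.6434 0.0896]
0.07818130458845733 yaw 25.19197763474122
nestS [[0.6313, 0.1224], [0.6597, 0.0532]] mean [0.6455 0.0878]
0.07481399757106776 yaw 22.327095786791247
nest tipsT [[0.5582, 0.107], [0.5975, 0.0165]] mean [0.5779 0.0617]
nest tipsS [[0.5576, 0.1113], [0.5955, 0.0185]] mean [0.5765 0.0649]
forceps T [[0.4829, 0.1256]] mean [0.4829 0.1256]
bottle T stopper [[0.6102, -0.1012]] mean [ 0.6102 -0.1012]
bottle T [[0.6464, -0.0481]] mean [ 0.6464 -0.0481]
forceps S full [[0.485, 0.1243], [0.3563, 0.1032]] mean [0.4206 0.1137]
```

Both views agree:

| Item | Position | Yaw |
|---|---|---|
| Dispenser | (0.499, -0.007) | 105° |
| Delivery point | (0.482, 0.056) | – |
| Nest home | (0.614, 0.077) | 23° |

With the tool at yaw 15°, its -y axis is the push axis and its +x axis is the sideways push. First I move behind the plunger, staying high.

Emit:
move_arm(
  targets=[
    [[40,-17,0],[0,0,0],-1],
    [[80,-34,0],[0,0,0],-1],
    [[120,-50,0],[0,0,0],-1],
    [[160,-67,0],[0,0,0],-1],
    [[200,-84,0],[0,0,0],-1],
    [[240,-101,0],[0,0,0.5],-1],
    [[280,-118,0],[0,0,1],-1],
    [[320,-135,0],[0,0,1.15],-1],
    [[360,-151,0],[0,0,1.15],-1],
    [[400,-168,0],[0,0,1.15],-1],
    [[440,-185,0],[0,0,1.15],-1],
    [[473,-199,0],[0,0,1.15],-1],
    [[473,-199,0],[0,0,1.15],-1],
    [[473,-199,0],[0,0,1.15],-1],
  ],
)

```text
time: 1.85
tool_pos: [0.5514, -0.2059, 0.2049]
ee_rot: [-3.141, 0.001, 0.262]
wrist_force: [-0.1, -0.8, 0.1]
width: 0.0006
```

Emit:
move_arm(
  targets=[
    [[0,0,40],[0,0,0],-1],
    [[0,0,80],[0,0,0],-1],
    [[0,0,120],[0,0,0],-1],
    [[0,0,150],[0,0,0],-1],
    [[0,0,175],[0,0,0],-1],
    [[0,0,190],[0,0,0],-1],
    [[0,0,190],[0,0,0],-1],
    [[0,0,190],[0,0,0],-1],
  ],
)

```text
time: 2.85
tool_pos: [0.5526, -0.2064, 0.0169]
ee_rot: [3.14, -0.002, 0.261]
wrist_force: [0.1, -1.0, 0.4]
width: 0.0002
```

```bash
python3 - <<'E'
from h import *
t=snap('top','t1.png'); s=snap('side','s1.png')
a=cv2.resize(t[160:250,225:345],None,fx=4,fy=4,interpolation=cv2.INTER_CUBIC)
b=cv2.resize(s[110:200,215:335],None,fx=4,fy=4,interpolation=cv2.INTER_CUBIC)
cv2.imwrite('pics/c.png',np.vstack([cv2.convertScaleAbs(a,alpha=1.5),b])[:, :])
o=status.get_obs();print(o['tool_pos'])
for n,off in(('top',(225,160)),('side',(215,110))): print(n,4*(proj(n,o['tool_pos'])-off))
E
python3 -c "
import cv2;i=cv2.imread('pics/c.png');h=i.shape[0]//2
import numpy as np;cv2.imwrite('pics/c.png',cv2.resize(np.hstack([i[:h],i[h:]]),(800,300)))"
```

```text
[ 0.55293868 -0.2062408   0.01713497]
top [454.07206306 155.79634031]
side [235.30820696 149.08853889]
```

View pics/c.png

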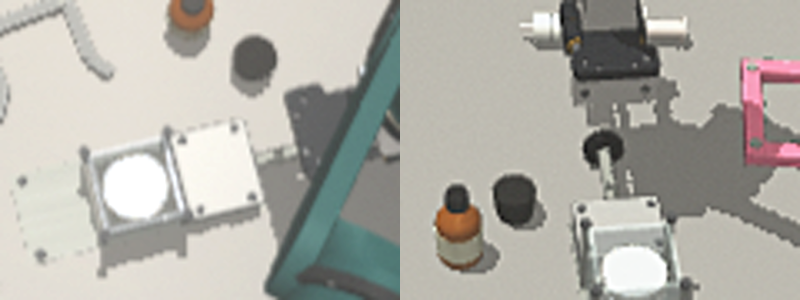

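Side crop: the fingers stand just behind the black head at (603,148) and on its axis. Now the slow push.

Emit:
move_arm(
  targets=[
    [[0,-6,0],[0,0,0],-1],
    [[0,-11,0],[0,0,0],-1],
    [[0,-15,0],[0,0,0],-1],
    [[0,-19,0],[0,0,0],-1],
    [[0,-23,0],[0,0,0],-1],
    [[0,-27,0],[0,0,0],-1],
    [[0,-31,0],[0,0,0],-1],
    [[0,-35,0],[0,0,0],-1],
    [[0,-39,0],[0,0,0],-1],
    [[0,-43,0],[0,0,0],-1],
    [[0,-47,0],[0,0,0],-1],
    [[0,-51,0],[0,0,0],-1],
    [[0,-55,0],[0,0,0],-1],
    [[0,-59,0],[0,0,0],-1],
    [[0,-63,0],[0,0,0],-1],
    [[0,-67,0],[0,0,0],-1],
    [[0,-70,0],[0,0,0],-1],
    [[0,-73,0],[0,0,0],-1],
    [[0,-75,0],[0,0,0],-1],
    [[0,-76,0],[0,0,0],-1],
  ],
)

```text
time: 5.45
tool_pos: [0.5326, -0.1331, 0.0157]
ee_rot: [3.139, -0.0, 0.262]
wrist_force: [2.4, -7.1, -1.8]
width: 0.0004
```

Emit:
move_arm(
  targets=[
    [[0,-1.5,0],[0,0,0],-1],
    [[0,-3,0],[0,0,0],-1],
    [[0,-4.5,0],[0,0,0],-1],
    [[0,-6,0],[0,0,0],-1],
    [[0,-7,0],[0,0,0],-1],
    [[0,-7,0],[0,0,0],-1],
  ],
)

```text
time: 6.2
tool_pos: [0.5309, -0.1266, 0.0157]
ee_rot: [3.139, -0.0, 0.262]
wrist_force: [1.6, -7.2, -1.7]
width: 0.0004
```

Emit:
move_arm(
  targets=[
    [[0,-1,0],[0,0,0],-1],
    [[0,-2,0],[0,0,0],-1],
    [[0,-3,0],[0,0,0],-1],
    [[0,-3,0],[0,0,0],-1],
  ],
)

```text
time: 6.7
tool_pos: [0.5309, -0.1265, 0.0158]
ee_rot: [3.133, -0.001, 0.261]
wrist_force: [4.7, -12.7, -4.2]
width: 0.0004
```

```bash
python3 - <<'E'
from h import *
s=snap('side','s2.png')
cv2.imwrite('pics/d.png',cv2.resize(s[110:250,205:335],None,fx=4,fy=4,interpolation=cv2.INTER_CUBIC))
E
```

```text
(no output)
```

View pics/d.png

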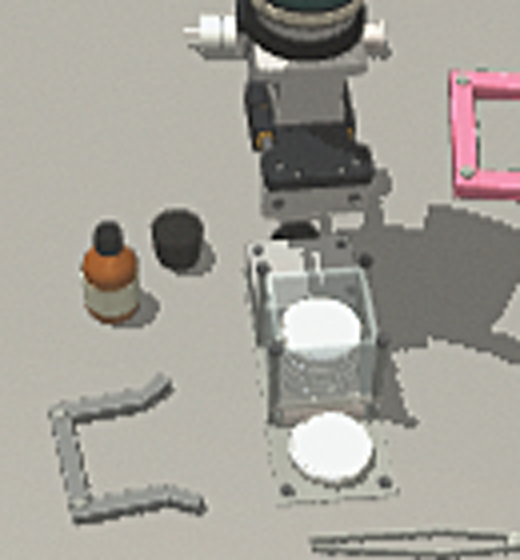

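The plunger is at its stop: the force rose to 13 N with no further motion. The dish lies on the delivery plate at crop (330,447). Now I retract and let the plunger spring back.

Emit:
move_arm(
  targets=[
    [[0,6,0],[0,0,0],-1],
    [[0,12,0],[0,0,0],-1],
    [[0,18,0],[0,0,0],-1],
    [[0,24,0],[0,0,0],-1],
    [[0,30,0],[0,0,0],-1],
    [[0,36,0],[0,0,0],-1],
    [[0,42,0],[0,0,0],-1],
    [[0,48,0],[0,0,0],-1],
    [[0,54,0],[0,0,0],-1],
    [[0,60,0],[0,0,0],-1],
    [[0,68,0],[0,0,0],-1],
    [[0,76,0],[0,0,0],-1],
    [[0,84,0],[0,0,0],-1],
    [[0,92,0],[0,0,0],-1],
    [[0,92,-40],[0,0,0],-1],
    [[0,92,-80],[0,0,0],-1],
    [[0,92,-120],[0,0,0],-1],
    [[0,92,-150],[0,0,0],-1],
    [[0,92,-150],[0,0,0],-1],
  ],
)

```text
time: 9.12
tool_pos: [0.5551, -0.2123, 0.1687]
ee_rot: [3.137, -0.005, 0.262]
wrist_force: [-0.1, -1.0, -0.2]
width: 0.0006
```

```bash
python3 - <<'E'
from h import *
s=snap('side','s3.png'); t=snap('top','t3.png')
a=cv2.convertScaleAbs(t[150:250,205:305],alpha=1.5); b=s[145:245,215:315]
cv2.imwrite('pics/e.png',cv2.resize(np.hstack([a,b]),(800,400),interpolation=cv2.INTER_CUBIC))
print(status.get_obs()['tool_pos'])
for n,im,x0,x1,y0,y1 in(('top',t,215,252,195,245),('side',s,270,310,210,235)):
    g=im[y0:y1,x0:x1].min(2); thr=cv2.threshold(g,0,255,cv2.THRESH_OTSU)
    cs=cv2.findContours(thr[1],cv2.RETR_EXTERNAL,cv2.CHAIN_APPROX_NONE)[0]; c=max(cs,key=cv2.contourArea)
    M=cv2.moments(c); u,v=M['m10']/M['m00']+x0,M['m01']/M['m00']+y0
    print(n,thr[0],cv2.contourArea(c),u,v,ray(n,u,v,.013))
E
```

```text
[ 0.55310519 -0.21132602  0.16429415]
top 159.0 232.5 242.33333333333334 222.35913978494625 [0.48310559 0.055776   0.013     ]
side 193.0 241.5 287.2581090407177 221.04209799861974 [0.48268279 0.05388149 0.013     ]
```

View pics/e.png

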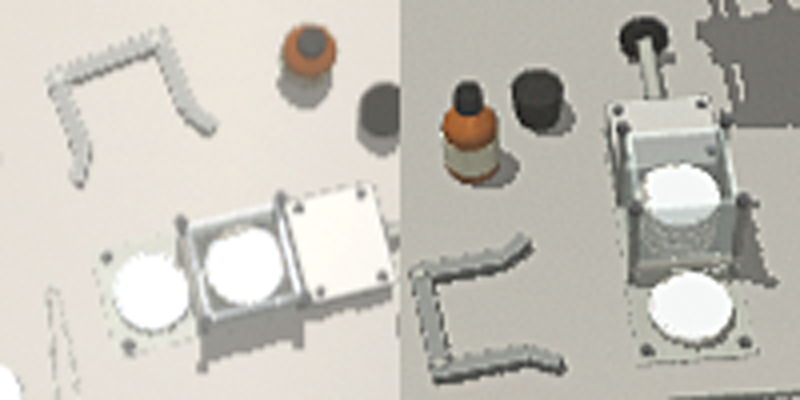

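The plunger is back out, the stack has dropped, and the ejected dish is at (0.483, 0.055). Next I move above a point behind it with the fingers about 20 mm apart.

Emit:
move_arm(
  targets=[
    [[-5,-30,0],[0,0,0],-0.57],
    [[-10,-60,0],[0,0,0],-0.57],
    [[-16,-90,0],[0,0,0],-0.57],
    [[-21,-120,0],[0,0,0],-0.57],
    [[-27,-150,0],[0,0,0],-0.57],
    [[-32,-180,0],[0,0,0],-0.57],
    [[-37,-210,0],[0,0,0],-0.57],
    [[-43,-240,0],[0,0,0],-0.57],
    [[-49,-262,0],[0,0,0],-0.57],
    [[-49,-276,0],[0,0,0],-0.57],
    [[-49,-276,0],[0,0,0],-0.57],
    [[-49,-276,0],[0,0,0],-0.57],
  ],
)

```text
time: 10.72
tool_pos: [0.4349, 0.042, 0.1649]
ee_rot: [3.141, 0.001, 0.261]
wrist_force: [-0.1, 0.3, 0.6]
width: 0.0201
```

Emit:
move_arm(
  targets=[
    [[0,0,35],[0,0,0],-0.57],
    [[0,0,70],[0,0,0],-0.57],
    [[0,0,105],[0,0,0],-0.57],
    [[0,0,130],[0,0,0],-0.57],
    [[0,0,145],[0,0,0],-0.57],
    [[0,0,153],[0,0,0],-0.57],
    [[0,0,153],[0,0,0],-0.57],
    [[0,0,153],[0,0,0],-0.57],
  ],
)

```text
time: 11.72
tool_pos: [0.4357, 0.0424, 0.0135]
ee_rot: [3.141, -0.002, 0.262]
wrist_force: [-0.3, 0.2, -0.4]
width: 0.0201
```

```bash
python3 - <<'E'
from h import *
print(status.get_obs()['tool_pos'])
s=snap('side','s4.png')
cv2.imwrite('pics/f.png',cv2.resize(s[145:255,215:345],None,fx=4,fy=4,interpolation=cv2.INTER_CUBIC))
E
```

```text
[0.43570679 0.042398   0.01347656]
```

View pics/f.png

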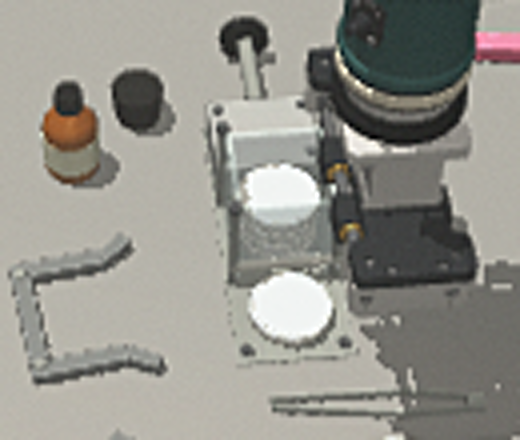

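The dish sits clear on the plate at crop (292,307), with the gripper behind it on the right. I lower, then push straight along the plate past the magazine.

Emit:
move_arm(
  targets=[
    [[0,0,3],[0,0,0],-0.57],
    [[0,0,6],[0,0,0],-0.57],
    [[0,0,6],[0,0,0],-0.57],
    [[6,0,6],[0,0,0],-0.57],
    [[12,0,6],[0,0,0],-0.57],
    [[16,0,6],[0,0,0],-0.57],
    [[20,0,6],[0,0,0],-0.57],
    [[24,0,6],[0,0,0],-0.57],
    [[28,0,6],[0,0,0],-0.57],
    [[32,0,6],[0,0,0],-0.57],
    [[36,0,6],[0,0,0],-0.57],
    [[40,0,6],[0,0,0],-0.57],
    [[45,0,6],[0,0,0],-0.57],
    [[50,0,6],[0,0,0],-0.57],
    [[55,0,6],[0,0,0],-0.57],
    [[60,0,6],[0,0,0],-0.57],
    [[65,0,6],[0,0,0],-0.57],
    [[69,0,6],[0,0,0],-0.57],
    [[69,0,6],[0,0,0],-0.57],
  ],
)

```text
time: 14.15
tool_pos: [0.5017, 0.0604, 0.0065]
ee_rot: [3.141, -0.0, 0.262]
wrist_force: [-0.5, -0.1, 0.0]
width: 0.0204
```

```bash
cat > meas.py <<'E'
from h import *
import sys
k,z=sys.argv[1],float(sys.argv[2])
s=snap('side','s%s.png'%k)
o=status.get_obs();print(o['tool_pos'],o['ee_rot'])
N0=np.array([.614,.077]);th=np.radians(23);R=np.array([[np.cos(th),np.sin(th)],[-np.sin(th),np.cos(th)]])
x0,x1,y0,y1=215,300,185,240
m=(s[y0:y1,x0:x1].min(2)>205).astype(np.uint8)*255
for c in cv2.findContours(m,cv2.RETR_EXTERNAL,cv2.CHAIN_APPROX_NONE)[0]:
    if cv2.contourArea(c)<80: continue
    M=cv2.moments(c);u,v=M['m10']/M['m00']+x0,M['m01']/M['m00']+y0;P=ray('side',u,v,z)[:2]
    print(cv2.contourArea(c),u,v,'world',P,'nest',R@(P-N0))
cv2.imwrite('pics/g%s.png'%k,cv2.resize(s[145:255,205:335],None,fx=4,fy=4,interpolation=cv2.INTER_CUBIC))
E
python3 meas.py 5 .011
```

```text
[0.50148086 0.06036129 0.00641765] [3.14155725e+00 1.08683274e-04 2.61785415e-01]
183.0 264.26047358834245 222.8351548269581 world [0.53991786 0.0675142 ] nest [-0.07189937  0.02021447]
```

View pics/g5.png

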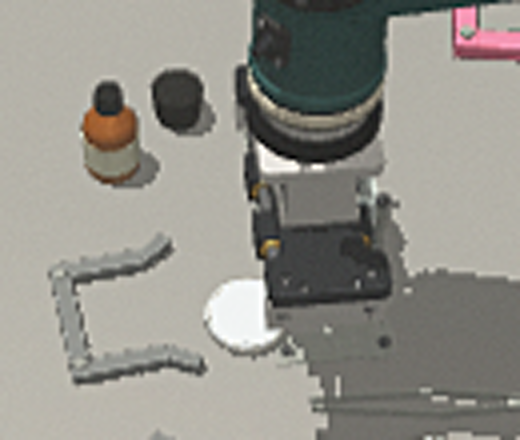

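The view shows the dish at crop (248,316), off the plate and in front of the nest, matching the cradle position (0.532, 0.069). Now I swing the fingers around the dish by 18° and push it towards the nest mouth.

Emit:
move_arm(
  targets=[
    [[0,-2,0],[0,0,3.6],-0.57],
    [[0,-4,0],[0,0,7.2],-0.57],
    [[1,-6,0],[0,0,10.8],-0.57],
    [[1,-8,0],[0,0,14.4],-0.57],
    [[2,-10,0],[0,0,18],-0.57],
    [[7,-8,0],[0,0,18],-0.57],
    [[12,-6.5,0],[0,0,18],-0.57],
    [[17,-5,0],[0,0,18],-0.57],
    [[22,-3,0],[0,0,18],-0.57],
    [[27,-1.5,0],[0,0,18],-0.57],
    [[32,0,0],[0,0,18],-0.57],
    [[37,1.5,0],[0,0,18],-0.57],
    [[42,3.5,0],[0,0,18],-0.57],
    [[47,5,0],[0,0,18],-0.57],
    [[47,5,0],[0,0,18],-0.57],
  ],
)

```text
time: 16.08
tool_pos: [0.5485, 0.0676, 0.0065]
ee_rot: [3.142, -0.0, -0.052]
wrist_force: [0.6, 0.7, 0.2]
width: 0.0199
```

```bash
python3 meas.py 6 .011
```

```text
[0.54825652 0.06761589 0.00642689] [ 3.14148448e+00 -7.19344055e-06 -5.24781866e-02]
```

View pics/g6.png

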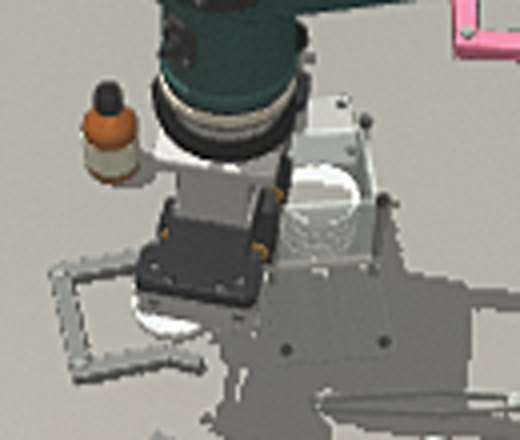

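The dish's visible edge puts its centre near crop (176,301), centred in the nest mouth. Now I curve it into the nest.

Emit:
move_arm(
  targets=[
    [[3.5,1,0],[0,0,-3.2],-0.57],
    [[7,2,0],[0,0,-6.5],-0.57],
    [[10.5,2.8,0],[0,0,-9.8],-0.57],
    [[14,3.6,0],[0,0,-13],-0.57],
    [[18,3.5,0],[0,0,-16],-0.57],
    [[22,3,0],[0,0,-19],-0.57],
    [[26,2.5,0],[0,0,-21.5],-0.57],
    [[30,2,0],[0,0,-24],-0.57],
    [[33,1.5,0],[0,0,-26],-0.57],
    [[33,1.5,0],[0,0,-26],-0.57],
  ],
)

```text
time: 17.38
tool_pos: [0.581, 0.0645, 0.0064]
ee_rot: [3.142, 0.0, 0.401]
wrist_force: [0.1, 0.6, 0.6]
width: 0.0203
```

Emit:
move_arm(
  targets=[
    [[1,0,0],[0,0,0],-0.57],
    [[2,0,0],[0,0,0],-0.57],
    [[3,0,0],[0,0,0],-0.57],
    [[4,0,0],[0,0,0],-0.57],
    [[4,0,0],[0,0,0],-0.57],
  ],
)

```text
time: 18.0
tool_pos: [0.5842, 0.0658, 0.0063]
ee_rot: [-3.142, 0.001, 0.401]
wrist_force: [-1.8, -0.8, 0.6]
width: 0.0204
```

Emit:
move_arm(
  targets=[
    [[0.7,0,0],[0,0,0],-0.57],
    [[1.4,0,0],[0,0,0],-0.57],
    [[2,0,0],[0,0,0],-0.57],
    [[2,0,0],[0,0,0],-0.57],
  ],
)

```text
time: 18.5
tool_pos: [0.5846, 0.066, 0.0061]
ee_rot: [-3.141, 0.005, 0.401]
wrist_force: [-6.5, -2.5, 3.6]
width: 0.0203
```

The force is up to about 7 N and motion has stopped, so the dish is against the back wall. I back off, rise, and look.

Emit:
move_arm(
  targets=[
    [[-3,0,0],[0,0,0],-0.57],
    [[-8,0,0],[0,0,0],-0.57],
    [[-15,0,0],[0,0,0],-0.57],
    [[-15,0,-20],[0,0,0],-0.57],
    [[-15,0,-60],[0,0,0],-0.57],
    [[-15,0,-100],[0,0,0],-0.57],
    [[-30,0,-140],[0,0,0],-0.57],
    [[-70,0,-150],[0,0,0],-0.57],
    [[-110,0,-150],[0,0,0],-0.57],
    [[-150,0,-150],[0,0,0],-0.57],
    [[-190,0,-150],[0,0,0],-0.57],
    [[-190,0,-150],[0,0,0],-0.57],
    [[-190,0,-150],[0,0,0],-0.57],
  ],
)

```text
time: 20.12
tool_pos: [0.4123, -0.0073, 0.1569]
ee_rot: [3.141, -0.002, 0.401]
wrist_force: [0.7, 0.3, -0.4]
width: 0.02
```

```bash
python3 meas.py 7 .011; python3 - <<'E'
from h import *
t=snap('top','t7.png'); s=cv2.imread('pics/s7.png')
cv2.imwrite('pics/i.png',cv2.resize(np.hstack([cv2.convertScaleAbs(t[150:250,205:335],alpha=1.5),s[145:245,205:335]]),(800,308),interpolation=cv2.INTER_CUBIC))
E
```

```text
[ 0.41248094 -0.00725352  0.15676692] [ 3.14111249e+00 -1.33685956e-03  4.01578487e-01]
243.5 234.59890485968515 221.89596167008898 world [0.61507284 0.07686241] nest [ 0.00093379 -0.00054585]
151.5 284.7942794279428 191.8129812981298 world [ 0.50052971 -0.04401679] nest [-0.15173497 -0.06706017]
```

View pics/i.png

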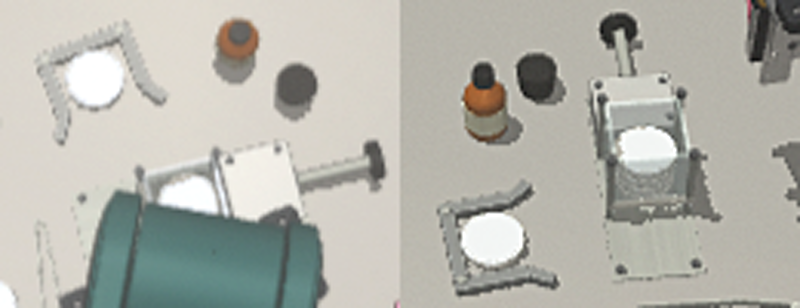

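The dish is home against the back wall at nest (+0.9, -0.5) mm. The plunger is out, the stack is in the magazine, the other things are in place, and the arm is clear.

```bash
python3 -c "
from h import *
print(order.close_job())"
```

```text
the job is handed in; nothing more can be done
None
```

I carried out the task and handed the job in after about 20 s of robot time; it reports no verdict.

- **Plunger:** I pushed it slowly to its stop with the shut fingertips; the force rose to about 13 N with no further motion. One dish came out. In the pictures afterwards the plunger was out again and the stack had dropped by one.
- **Dish:** I slid it along the bench between two fingertips about 20 mm apart, past the magazine and into the small grey nest. I stopped when the force against the back wall reached about 7 N.
- **Last check:** The side camera put the dish at about (+0.9, -0.5) mm from fully home, with the camera calibration good to about 2 mm. The dish looks flat, the gripper is clear of everything, and the neighbouring things I could see have not moved.

I judged dish 2's position in the magazine and the plunger's return by eye, and did not measure them. I did not compare all the bystanders with their starting places. No check failed or disagreed.

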